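Open the dry-gas purge valve by two turns

ROBOT

A 6-joint arm with a two-finger parallel gripper is mounted at the origin on the work surface. World frame = base frame: x ahead of the robot, y to its left, z up, the work surface at z = 0. Lengths are in m, angles in rad, forces in N, time in s.
With the tool pointing down it reaches from about 0.225 to 0.875 m from the base axis. Payload 3.4 kg.
Tool frame: the origin (TCP) lies between the finger pads; the fingertips stand 19 mm ahead of it and the grasp point (between the pads) is the TCP (manip.tip_reach is the distance from the TCP to the fingertips, in m); z points along the fingers, x is the direction in which the jaws open and shut, and the axes are right-handed (so a half turn about z gives the same grasp; the last joint's range is limited). The gripper opens to 85 mm and grips with 20 to 120 N. Pads are 22 mm wide; open, the fingers measure 114 mm over their backs; the gripper's body (76 mm by 85 mm) begins 54 mm behind the grasp point. The pads swing forward as they close: fully open they stand 13 mm farther back than shut.
Start: joints at [1.154, 0.276, 1.505, -0, 1.361, -0.121], TCP at [0.168, 0.55, 0.25] pointing down, gripper open.
Joint ranges: [-2.89, 2.89], [-0.75, 2.08], [0.22, 2.7], [-1.18, 4.32], [0.11, 2.71], [-2.7, 2.7]. Speed limits (rad/s): [2.57, 2.57, 3.14, 3.14, 3.14, 3.14].

INTERFACE

Orientations are given as a unit quaternion [w, x, y, z].
In Python, from rig import manip gives the robot as it stands.
- The arm moves only by the tool send_rows, never from a script. Its arguments are lists of equal length, an entry for each row: "delta_pos": the shift along the tool's x, y, z normalised to -1 to 1, where 1 is 40 cm, a list of three; "angular": the turn, a rotation vector about the tool's x, y, z normalised to -1 to 1, where 1 is 0.08 rad, a list of three. A call has 1 to 5 rows; each row shifts and turns the commanded pose from where the row before left it, along the tool's axes as they then stand; what a row does not reach is not made up. A row lasts 1/12 s, in which the tool goes at most 41.7 mm and 7.16 degrees, less where a joint would pass 70% of its speed; a pose out of reach is approached as far as the arm can. A call with a number of a shift or a turn outside -1 to 1 is refused whole. A call with a gripper value outside its range is refused whole. "hand" is the finger opening in mm, from 0 to 85.4, set as the call begins (left out, the last holds). The fingers move at their own pace and stop on an object; "squeeze" is the grip in N (left out, the last holds). Time passes only in rows, so rows that do not move let the fingers close. It gives the time, the measured TCP pose, the force and the opening at its end, in the units of the state.
- manip.get_state(): the state, without advancing time (a new reading comes with each control period).
- manip.get_image(name): name is "scene" or "top" or "wrist"; returns the picture (420x560x3 uint8, blue, green, red); there is no depth.
- manip.calibration(name): a dict with "fx", "fy", "cx", "cy" (pixels), "camera_from_world" (4x4, takes a point from world to camera coordinates). Camera axes: x right, y up, looking along -z (the intrinsics and any distortion apply to the point x, -y, -z); pixel columns grow to the right and rows downward; lengths in m; the calibration is good to about 2 mm. The wrist camera is an equidistant fisheye: a pixel r from the principal point sees the ray r / f radians off the axis. A picture is of the moment at which its call begins: read the wrist's pose just before it. calibration takes no time and is no camera call; for the wrist camera it gives the pose at the moment of the call.
- manip.sign_off(): hands the job in, once; it reports no verdict.
The state is a dict: "clock": time; "qpos": joint angles; "qd": joint speeds; "effort": joint torques, N m; "position": TCP position; "ee_rot": TCP orientation; "contact_force": force on the tool from outside, world axes, zero at the start; "moment": the same for the moment, N m; "width": finger opening in m.
Only numpy, scipy, OpenCV 4.12 (cv2) and the standard library are available. Lean on these libraries where they do the work, as an engineer would, in place of code of your own. Each camera call takes 0.05 s, during which the arm holds its last target.

TASK

Get the bench's dry-gas purge ready: first pull the blue blanking cap straight up off its outlet as far as its guide post lets it go, leaving the yellow cap pressed on. Then wind the red valve wheel clockwise until it is shut against its stop, and from the stop wind it back exactly two full turns counter-clockwise. Finish still gripping its black crank handle there, with the wheel at rest; leave everything else on the bench where it is.

Things in the scene. Friction and masses are not known exactly. Their poses are not given: they have to be found in the camera images.
- valve_wheel (a joint): Angle of the red valve wheel in rad, counted over whole turns: 0 = shut, on its hard stop; grows counter-clockwise seen from above (opening), 2 pi a turn; two turns open is 12.57; a second stop lies at 20.4. Starts 0.4 to 1.1 turns open. Turns about a vertical axis against steady friction of 0.10 N m (2 N at the crank handle), stays where left, does not rise or sink.
- wheel_center (a point): Centre of the red three-spoked wheel, on its axis, in the rim's middle plane, 85 mm above the bench. Rim circle 50 mm in radius, of 12 mm round bar (its top 6 mm above this point); hub 24 mm across, at most 13 mm above this point. Under it a brass valve body on a fixed round grey foot, 152 mm across, 12 mm thick.
- crank_handle: Black upright cylindrical crank handle on the rim, 22 mm in diameter, 46 mm long. It spins freely on its own pin, so a gripper holding it from above need not turn as the wheel goes round. Origin: its centre, half-way up, 50 mm from the wheel's axis, 34 mm above wheel_center (119 mm above the bench); z up. Its lower end is 5 mm above the top of the rim.
- stop_mark (a point): Small white mark (15 x 7 mm) on the grey foot, 66 mm out from the wheel's axis. The crank handle stands in line with it, seen from above, when the wheel is shut on its stop and again after each full turn.
- cap_blue (a joint): How far the blue cap is pulled up, in m: 0 = pressed on, 0.030 = fully up, at the collar of the guide post. Held by steady friction of 5 N all along, it stays where it is left and cannot turn.
- cap_blue_grip (a point): Middle of the blue cap's round grip, 24 mm in diameter, 28 mm long; 60 mm above the bench when pressed on; its top is 16 mm higher. Below: a 30 mm skirt, 18 mm high, on a fixed block 85 (x) by 56 (y) by 30 mm high. Its x points to its steel guide post, 36 mm away, 8 mm thick (collar 12 mm), top 90 mm above the bench. Put fingers on its y sides.
- cap_yellow (a joint): The same for the yellow cap on its own outlet: 0 = pressed on. It must stay on.
- cap_yellow_grip (a point): The same point of the yellow cap, of the same shape. The two outlets stand side by side, 100 mm or more apart, either one on the left.
- adapter_center (a point): Centre of a small upright brass adapter, 24 mm in diameter, 38 mm high, loose. To be left alone.
- wrench_grip (a point): Grip of a loose open-ended wrench, 150 mm long, lying flat. To be left alone.
- driver_grip (a point): Grip of a loose screwdriver, 170 mm long, lying flat. To be left alone.
- mouse_center (a point): Middle of a black computer mouse, 110 x 60 x 32 mm, loose. To be left alone.
- calkit_center (a point): Centre of an upright steel calibration load, 28 mm in diameter, 45 mm high, loose. To be left alone.
Not all that is in view belongs to the job. Of the things that look like the part that bears valve_wheel, the middle-sized one is meant.

How it is judged:
By the outcome, as a careful person would: the job done as asked, in the order asked, and still so for the second after the job is handed in, while the arm keeps its last pose, push and grip.
It also fails if it takes over 72 s, if anything falls off the work surface, if the arm or the gripper's body presses on something with over 40 N, if the wrist force passes 120 N, or if a joint passes its speed limit or range.

## Working session

There is one attempt and no reset: what is moved stays moved. The work goes in short steps, Python scripts to look and compute and a tool call to move; the robot and the scene stay as the last step left them, time stands still between calls to the robot, and variables do not carry over. Pictures are saved under pics/ and viewed, and the job is handed in when it is done.

Besides the shell and the picture viewer there is one more tool, called after "Emit:" as name(argument=value, ...) on one line, values as JSON. send_rows: Moves the arm, as the interface text tells. Scaled input: -1 to 1 covers 40 cm each way for a shift and 0.08 rad each way for a turn. Its arguments: {"type":"object","properties":{"delta_pos":{"type":"array","items":{"type":"array","items":{"type":"number"}}},"angular":{"type":"array","items":{"type":"array","items":{"type":"number"}}},"hand":{"type":"number"},"squeeze":{"type":"number"}},"required":["delta_pos","angular"]}

```bash
mkdir -p pics; ls; python3 - <<'E'
from rig import manip
import cv2
s=manip.get_state();print({k:(v if not hasattr(v,'round') else v) for k,v in s.items()})
for n in("scene","top"):
    cv2.imwrite(f"pics/{n}0.png",manip.get_image(n)); c=manip.calibration(n);print(n,c)
E
```

```text
pics
{'clock': 0.0, 'qpos': array([ 1.15399674e+00,  2.76607403e-01,  1.50616252e+00, -1.52259694e-05,
        1.36071989e+00, -1.20991030e-01]), 'qd': array([-0.00189115,  0.00104653, -0.0017981 , -0.00014468,  0.0003972 ,
       -0.00032889]), 'effort': array([ 1.07896933e-03, -4.16768074e+01, -2.45803857e+01,  7.94049515e-05,
        1.07256728e-02, -7.60326628e-06]), 'position': array([0.16741554, 0.54955035, 0.24942091]), 'ee_rot': array([ 4.74921258e-04,  8.03588569e-01,  5.95184436e-01, -8.21161886e-04]), 'contact_force': array([-0.35828295, -0.19463727,  0.22331274]), 'moment': array([0.01086912, 0.02920097, 0.04619427]), 'width': 0.0849983273705553}
scene {'fx': 512.1916883538955, 'fy': 512.1916883538955, 'cx': 276.7156801972384, 'cy': 208.59711834674783, 'camera_from_world': array([[ 0.76517098,  0.64382352,  0.00215621, -0.43074665],
       [-0.49115267,  0.58155291,  0.64851004,  0.21474068],
       [ 0.41627207, -0.49728009,  0.76120305, -1.60442838],
       [ 0.        ,  0.        ,  0.        ,  1.        ]])}
top {'fx': 436.48928792181823, 'fy': 436.48928792181823, 'cx': 278.96622332689435, 'cy': 213.10676522199515, 'camera_from_world': array([[-0.015388  , -0.99960195, -0.02364655,  0.01246375],
       [ 0.99972619, -0.01579826,  0.01726178, -0.52349822],
       [-0.01762848, -0.02337445,  0.99957134, -1.15834564],
       [ 0.        ,  0.        ,  0.        ,  1.        ]])}
```

View pics/scene0.png

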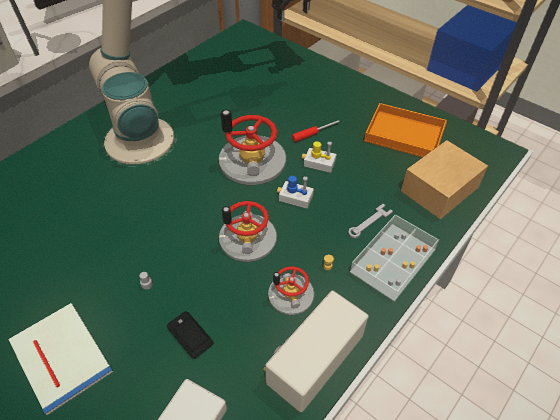

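View pics/top0.png

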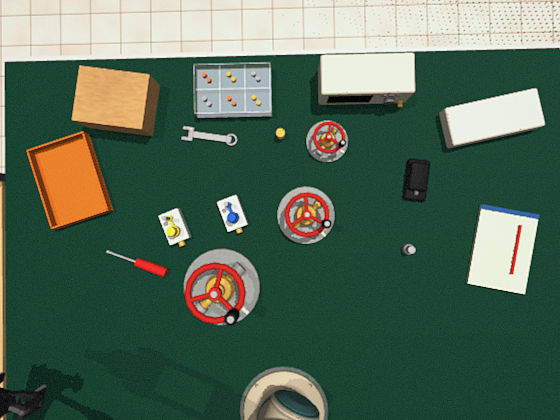

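The scene view shows three wheels. The middle-sized one is at (247,230) in scene and (306,214) in top. The blue cap is at (232,216) in top, with yellow at (172,230). Next I'll crop and zoom.

```bash
python3 - <<'E'
import cv2
a=cv2.imread("pics/top0.png");b=cv2.imread("pics/scene0.png")
cv2.imwrite("pics/zt.png",cv2.resize(a[170:270,150:350],None,fx=4,fy=4,interpolation=cv2.INTER_CUBIC))
cv2.imwrite("pics/zs.png",cv2.resize(b[130:270,200:360],None,fx=4,fy=4,interpolation=cv2.INTER_CUBIC))
E
```

```text
(no output)
```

View pics/zt.png

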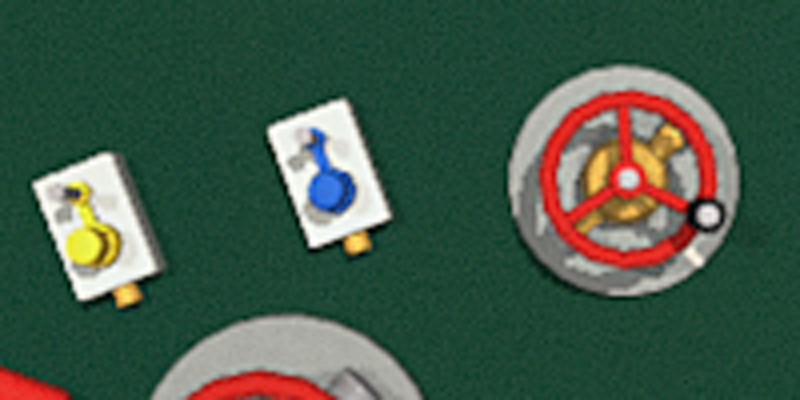

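View pics/zs.png

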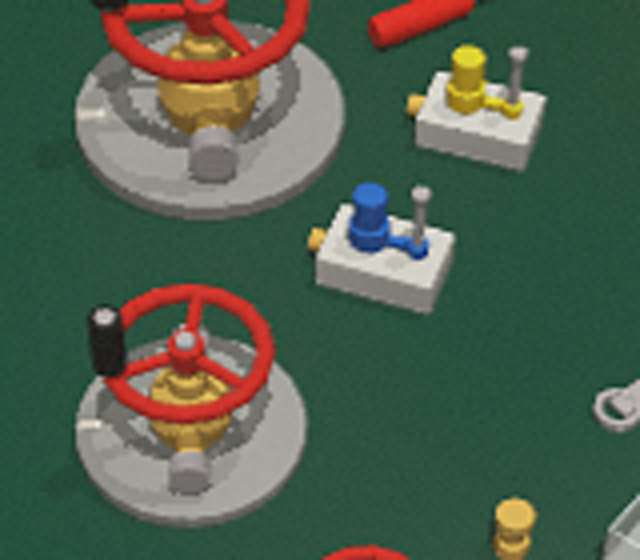

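Top zoom: hub (628,178), handle top (708,215), white mark (695,256), blue cap top about (328,192), guide post near (312,140). Scene zoom: blue grip about (369,205), post top (420,192). I'll locate these by masks.

```bash
cat > h.py <<'E'
import numpy as np,cv2
from rig import manip
C={n:manip.calibration(n) for n in("scene","top")}
def ray(n,u,v,c=None):
    c=c or C[n];T=c["camera_from_world"];R=T[:3,:3];o=-R.T@T[:3,3]
    return o,R.T@np.array([(u-c["cx"])/c["fx"],-(v-c["cy"])/c["fy"],-1.])
def plane(n,u,v,z):
    o,d=ray(n,u,v);return o+d*(z-o[2])/d[2]
def proj(n,p):
    c=C[n];q=c["camera_from_world"]@np.r_[p,1];return np.array([c["cx"]-c["fx"]*q[0]/q[2],c["cy"]+c["fy"]*q[1]/q[2]])
def tri(n1,p1,n2,p2):
    A=[];b=[]
    for n,p in((n1,p1),(n2,p2)):
        o,d=ray(n,*p);d=d/np.linalg.norm(d);P=np.eye(3)-np.outer(d,d);A.append(P);b.append(P@o)
    A=np.vstack(A);return np.linalg.lstsq(A,np.hstack(b),rcond=None)[0]
zt=lambda x,y:((x+.5)/4-.5+150,(y+.5)/4-.5+170)
zs=lambda x,y:((x+.5)/4-.5+200,(y+.5)/4-.5+130)
E
python3 - <<'E'
from h import *
np.set_printoptions(precision=4,suppress=True)
a=cv2.imread("pics/top0.png");hsv=cv2.cvtColor(a,cv2.COLOR_BGR2HSV)
# red rim middle wheel
m=((hsv[...,0]<8)|(hsv[...,0]>172))&(hsv[...,1]>150)&(hsv[...,2]>90)
mm=np.zeros_like(m);mm[180:250,270:345]=m[180:250,270:345]
cs,_=cv2.findContours(mm.astype(np.uint8),cv2.RETR_EXTERNAL,cv2.CHAIN_APPROX_NONE)
c=max(cs,key=cv2.contourArea);h=c[:,0].astype(float)
(e,ax,an)=cv2.fitEllipse(c);print("rim ell",e,ax,plane("top",*e,.085))
# foot
g=(hsv[...,1]<60)&(hsv[...,2]>60);mm=np.zeros_like(g);mm[180:250,270:345]=g[180:250,270:345]
pts=np.argwhere(mm)[:,::-1].astype(np.int32);hull=cv2.convexHull(pts.reshape(-1,1,2));e=cv2.fitEllipse(hull);print("foot",e,plane("top",*e[0],.012))
W=plane("top",*zt(628,178),.098);print("hub",W)
H=plane("top",*zt(708,215),.142);M=plane("top",*zt(695,256),.012);print("handle",H,"mark",M)
print("handle tri",tri("top",zt(708,215),"scene",zs(105,315)))
print("mark scene",plane("scene",*zs(89,424),.012))
for w in(W,):
    ah=np.arctan2(*(H-w)[1::-1]);am=np.arctan2(*(M-w)[1::-1]);print(ah,am,(ah-am),np.linalg.norm((H-w)[:2]),np.linalg.norm((M-w)[:2]))
print("blue top",plane("top",*zt(328,190),.076),"tri",tri("top",zt(328,190),"scene",zs(370,192)))
print("post tri",tri("top",zt(303,135),"scene",zs(421,192)))
bl=(hsv[...,0]>100)&(hsv[...,0]<125)&(hsv[...,1]>150)&(hsv[...,2]>120);bl[:,:215]=0;bl[:190]=0;bl[240:]=0;bl[:,250:]=0
p=np.argwhere(bl)[:,::-1];print(p.min(0),p.max(0))
w=(hsv[...,1]<40)&(hsv[...,2]>200);w[:,:213]=0;w[:192]=0;w[237:]=0;w[:,250:]=0
p=np.argwhere(w)[:,::-1].astype(np.float32);r=cv2.minAreaRect(p);print(r)
B=np.array([plane("top",*q,.03) for q in cv2.boxPoints(r)]);print(B,B.mean(0))
E
```

```text
rim ell (305.8446044921875, 214.07298278808594) (40.369850158691406, 40.649871826171875) [ 0.5188 -0.0641  0.085 ]
foot ((305.48687744140625, 214.68344116210938), (57.769554138183594, 57.792198181152344), 31.17251968383789) [ 0.5182 -0.0659  0.012 ]
hub [ 0.5184 -0.0655  0.098 ]
handle [ 0.4954 -0.1102  0.142 ] mark [ 0.4675 -0.1123  0.012 ]
handle tri [ 0.4953 -0.1102  0.1436]
mark scene [ 0.4672 -0.1102  0.012 ]
-2.046832039388554 -2.399164502757707 0.3523324633691529 0.05026775606778992 0.0691168408606578
blue top [0.5142 0.1215 0.076 ] tri [0.5145 0.1214 0.0792]
post tri [0.5483 0.1345 0.0916]
[227 202] [238 222]
((231.6438446044922, 212.88357543945312), (31.601112365722656, 20.716283798217773), 69.44395446777344)
[[0.5555 0.167  0.03  ]
 [0.5737 0.1158 0.03  ]
 [0.496  0.0879 0.03  ]
 [0.4777 0.1389 0.03  ]] [0.5258 0.1274 0.03  ]
```

```bash
cat >> h.py <<'E'
from scipy.spatial.transform import Rotation as Rn
def st():
    s=manip.get_state();R=Rn.from_quat(np.r_[s["ee_rot"][1:],s["ee_rot"][0]]);return s,np.array(s["position"]),R
def info():
    s,p,R=st();x=R.as_matrix();print("t",round(s["clock"],2),"p",p.round(4),"yaw",round(np.arctan2(x[1,0],x[0,0]),4),"z",x[:,2].round(4),"F",np.round(s["contact_force"],1),"w",round(s["width"]*1000,1),"q",np.round(s["qpos"],2))
def plan(p0,yaw0,pts,yaws,down=True):
    # rows from ideal downward pose
    for p,y in zip(pts,yaws):
        d=np.array(p)-p0
        c,s=np.cos(yaw0),np.sin(yaw0)
        t=np.array([c*d[0]+s*d[1],s*d[0]-c*d[1],-d[2]])/.4
        print(t.round(4).tolist(),[0,0,round(-(y-yaw0)/.08,3)])
        p0=np.array(p);yaw0=y
E
python3 - <<'E'
from h import *
info()
p0=np.array([.168,.55,.25]);p1=np.array([.514,.1215,.16])
n=15
plan(p0,1.2746,[p0+(p1-p0)*(i+1)/n for i in range(n)],[1.2746+min(i+1,8)*.08 for i in range(n)])
for nm,u in(("bighandle",(232,317)),):print(plane("top",*u,.19))
E
```

```text
t 0.1 p [0.1674 0.5496 0.2495] yaw 1.275 z [-6.0e-04 -1.5e-03 -1.0e+00] F [-0.9 -0.3 -0.3] w 85.1 q [ 1.15  0.28  1.51 -0.    1.36 -0.12]
[-0.0515, 0.076, 0.015] [0, 0, -1.0]
[-0.0574, 0.0716, 0.015] [0, 0, -1.0]
[-0.0629, 0.0668, 0.015] [0, 0, -1.0]
[-0.0681, 0.0616, 0.015] [0, 0, -1.0]
[-0.0728, 0.056, 0.015] [0, 0, -1.0]
[-0.077, 0.05, 0.015] [0, 0, -1.0]
[-0.0808, 0.0436, 0.015] [0, 0, -1.0]
[-0.084, 0.037, 0.015] [0, 0, -1.0]
[-0.0867, 0.0302, 0.015] [0, 0, -0.0]
[-0.0867, 0.0302, 0.015] [0, 0, -0.0]
[-0.0867, 0.0302, 0.015] [0, 0, -0.0]
[-0.0867, 0.0302, 0.015] [0, 0, -0.0]
[-0.0867, 0.0302, 0.015] [0, 0, -0.0]
[-0.0867, 0.0302, 0.015] [0, 0, -0.0]
[-0.0867, 0.0302, 0.015] [0, 0, -0.0]
[0.28968845 0.10858168 0.19      ]
```

Emit:
send_rows(delta_pos=[[-0.0515, 0.076, 0.015], [-0.0574, 0.0716, 0.015], [-0.0629, 0.0668, 0.015], [-0.068, 0.0616, 0.015], [-0.073, 0.056, 0.015]], angular=[[0, 0, -1], [0, 0, -1], [0, 0, -1], [0, 0, -1], [0, 0, -1]], hand=60, squeeze=30)

```text
clock: 0.52
position: [0.2834, 0.4057, 0.2197]
ee_rot: [0.0, 0.668, 0.745, -0.0]
contact_force: [0.3, 0.4, -0.1]
width: 0.06
```

Emit:
send_rows(delta_pos=[[-0.077, 0.05, 0.015], [-0.081, 0.0436, 0.015], [-0.084, 0.037, 0.015], [-0.0867, 0.03, 0.015], [-0.0867, 0.03, 0.015]], angular=[[0, 0, -1], [0, 0, -1], [0, 0, -1], [0, 0, 0], [0, 0, 0]])

```text
clock: 0.93
position: [0.3988, 0.2626, 0.1898]
ee_rot: [-0.0, 0.575, 0.818, -0.0]
contact_force: [0.6, 0.8, 0.5]
width: 0.06
```

Emit:
send_rows(delta_pos=[[-0.0867, 0.03, 0.015], [-0.0867, 0.03, 0.015], [-0.0867, 0.03, 0.015], [-0.0867, 0.03, 0.015], [-0.0867, 0.03, 0.015]], angular=[[0, 0, 0], [0, 0, 0], [0, 0, 0], [0, 0, 0], [0, 0, 0]])

```text
clock: 1.35
position: [0.5138, 0.1196, 0.1597]
ee_rot: [-0.0, 0.576, 0.818, -0.0]
contact_force: [0.3, 0.4, 0.6]
width: 0.06
```

Emit:
send_rows(delta_pos=[[0, 0, 0], [0, 0, 0], [0, 0, 0]], angular=[[0, 0, 0], [0, 0, 0], [0, 0, 0]])

```text
clock: 1.6
position: [0.5125, 0.1213, 0.1598]
ee_rot: [-0.001, 0.576, 0.817, -0.0]
contact_force: [-1.1, -0.2, 0.3]
width: 0.0602
```

```bash
python3 - <<'E'
from h import *
info()
c=manip.calibration("wrist");print(c)
cv2.imwrite("pics/w1.png",manip.get_image("wrist"))
E
```

```text
t 1.6 p [0.5125 0.1213 0.1598] yaw 1.9141 z [-1.9e-03  5.0e-04 -1.0e+00] F [-1.1 -0.2  0.3] w 60.2 q [ 0.1   0.27  1.75  0.    1.12 -1.81]
{'fx': 325.19226210127806, 'fy': 325.19226210127806, 'cx': 280.13629741311667, 'cy': 207.95969827343714, 'camera_from_world': array([[-0.33695162,  0.94152038,  0.00172515,  0.05772048],
       [-0.89903543, -0.3212018 , -0.29759823,  0.51178677],
       [-0.27964068, -0.10182717,  0.95468964, -0.13734039],
       [ 0.        ,  0.        ,  0.        ,  1.        ]])}
```

View pics/w1.png

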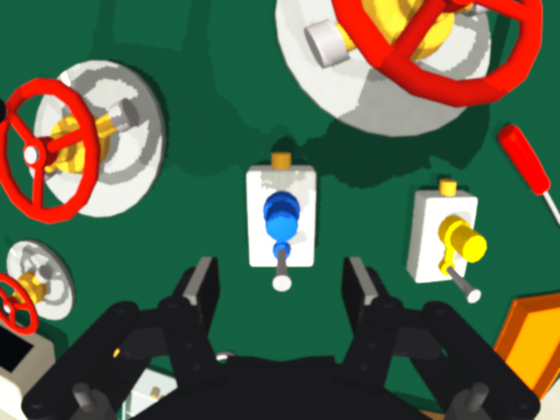

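The wrist view shows the blue cap top at about (282,225), the post at (282,283), and the jaws straddling at (205,295) and (355,295). I'll measure the cap top from this view.

```bash
cat >> h.py <<'E'
def wray(c,u,v,z):
    T=c["camera_from_world"];R=T[:3,:3];o=-R.T@T[:3,3]
    a=np.array([(u-c["cx"])/c["fx"],(v-c["cy"])/c["fy"]]);r=np.hypot(*a)
    d=np.array([np.sin(r)*a[0]/r,-np.sin(r)*a[1]/r,-np.cos(r)]);d=R.T@d
    return o+d*(z-o[2])/d[2]
E
python3 - <<'E'
from h import *
c=manip.calibration("wrist");a=cv2.imread("pics/w1.png")
cv2.imwrite("pics/w1z.png",cv2.resize(a[150:300,220:340],None,fx=4,fy=4,interpolation=cv2.INTER_CUBIC))
print(wray(c,282,225,.076),wray(c,282,283,.09))
E
```

```text
[0.51278786 0.12401975 0.076     ] [0.54793486 0.13663318 0.09      ]
```

View pics/w1z.png

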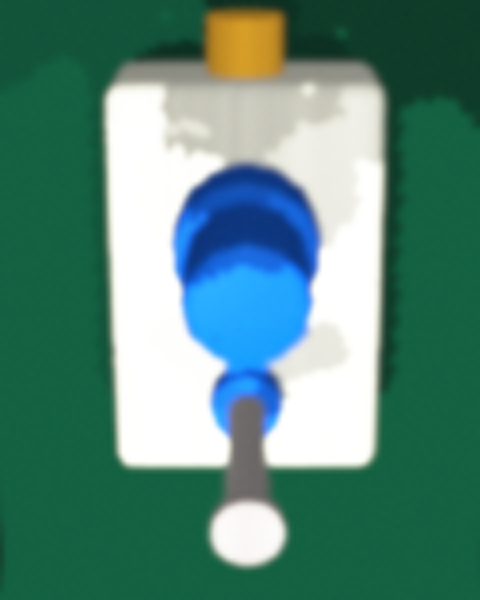

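Emit:
send_rows(delta_pos=[[0.003, 0.0025, 0.07], [0, 0, 0.07], [0, 0, 0.05], [0, 0, 0.04], [0, 0, 0]], angular=[[0, 0, 0], [0, 0, 0], [0, 0, 0], [0, 0, 0], [0, 0, 0]])

```text
clock: 2.07
position: [0.5103, 0.1239, 0.0657]
ee_rot: [-0.003, 0.575, 0.818, -0.002]
contact_force: [-0.5, 0.7, -0.3]
width: 0.0601
```

Emit:
send_rows(delta_pos=[[0, 0, 0], [0, 0, 0], [0, 0, 0], [0, 0, 0], [0, 0, 0]], angular=[[0, 0, 0], [0, 0, 0], [0, 0, 0], [0, 0, 0], [0, 0, 0]], hand=10, squeeze=40)

```text
clock: 2.48
position: [0.5148, 0.123, 0.0699]
ee_rot: [0.001, 0.576, 0.818, 0.001]
contact_force: [-0.8, 0.5, 7.4]
width: 0.0228
```

```bash
python3 - <<'E'
from h import *
info()
E
```

```text
t 2.48 p [0.5148 0.123  0.0699] yaw 1.915 z [ 3.1e-03  6.0e-04 -1.0e+00] F [-0.8  0.5  7.4] w 22.8 q [ 0.1   0.37  1.86  0.    0.9  -1.81]
```

Emit:
send_rows(delta_pos=[[0, 0, -0.02], [0, 0, -0.02], [0, 0, -0.02], [0, 0, -0.018], [0, 0, 0]], angular=[[0, 0, 0], [0, 0, 0], [0, 0, 0], [0, 0, 0], [0, 0, 0]])

```text
clock: 2.9
position: [0.5145, 0.123, 0.1007]
ee_rot: [0.001, 0.576, 0.818, 0.001]
contact_force: [2.4, 2.0, 1.4]
width: 0.0223
```

```bash
python3 - <<'E'
from h import *
info()
a=manip.get_image("scene");info()
cv2.imwrite("pics/s2z.png",cv2.resize(a[100:260,200:360],None,fx=4,fy=4,interpolation=cv2.INTER_CUBIC)[:600])
E
```

```text
t 2.9 p [0.5145 0.123  0.1007] yaw 1.9145 z [ 2.1e-03  9.0e-04 -1.0e+00] F [2.4 2.  1.4] w 22.3 q [ 0.1   0.34  1.83  0.    0.98 -1.81]
t 2.95 p [0.5146 0.123  0.1007] yaw 1.9146 z [ 2.2e-03  9.0e-04 -1.0e+00] F [2.6 1.4 2. ] w 22.7 q [ 0.1   0.34  1.83  0.    0.98 -1.81]
```

View pics/s2z.png

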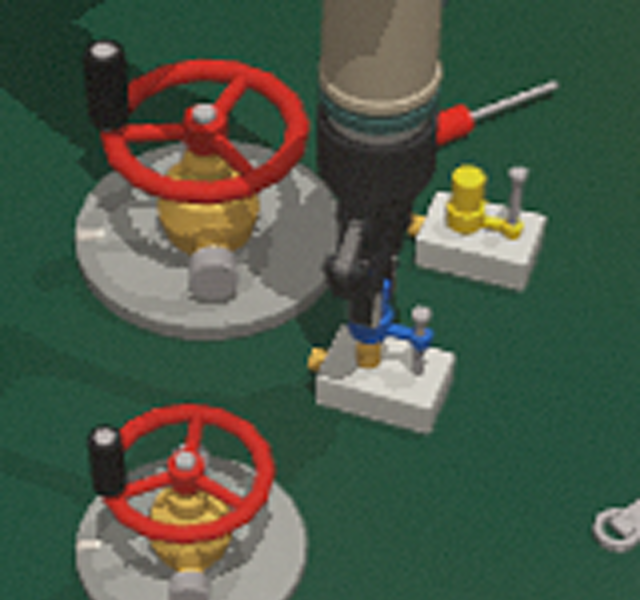

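The cap is clear of its brass outlet (369,350), and the linkage is still somewhat below the collar (421,315). I'll lift further to feel the collar.

Emit:
send_rows(delta_pos=[[0, 0, -0.005], [0, 0, 0], [0, 0, -0.005], [0, 0, 0]], angular=[[0, 0, 0], [0, 0, 0], [0, 0, 0], [0, 0, 0]])

```text
clock: 3.28
position: [0.5144, 0.123, 0.1009]
ee_rot: [-0.0, 0.576, 0.818, 0.0]
contact_force: [9.3, 2.8, -23.6]
width: 0.0225
```

```bash
python3 - <<'E'
from h import *
info()
E
```

```text
t 3.28 p [0.5144 0.123  0.1009] yaw 1.9145 z [ 3.e-04  7.e-04 -1.e+00] F [  9.3   2.8 -23.6] w 22.5 q [ 0.1   0.34  1.82  0.    0.98 -1.81]
```

At the collar: the arm did not rise and the pull reached -24 N. Releasing now.

Emit:
send_rows(delta_pos=[[0, 0, 0], [0, 0, 0], [0, 0, 0], [0, 0, 0], [0, 0, 0]], angular=[[0, 0, 0], [0, 0, 0], [0, 0, 0], [0, 0, 0], [0, 0, 0]], hand=55)

```text
clock: 3.7
position: [0.5136, 0.1226, 0.1041]
ee_rot: [0.0, 0.576, 0.818, 0.0]
contact_force: [0.3, -0.5, 0.4]
width: 0.055
```

Emit:
send_rows(delta_pos=[[0, 0, -0.03], [0, 0, -0.08], [0, 0, -0.09], [0, 0, -0.05], [0, 0, 0]], angular=[[0, 0, 0], [0, 0, 0], [0, 0, 0], [0, 0, 0], [0, 0, 0]])

```text
clock: 4.12
position: [0.5166, 0.123, 0.209]
ee_rot: [0.004, 0.576, 0.818, 0.003]
contact_force: [1.3, 0.5, -0.0]
width: 0.0547
```

```bash
python3 - <<'E'
from h import *
info()
cv2.imwrite("pics/w3.png",manip.get_image("wrist"))
p0=st()[1];p1=np.array([.4955,-.1100,.19])
n=6
plan(p0,1.9145,[p0+(p1-p0)*(i+1)/n for i in range(n)],[1.9146]*n)
a=manip.get_image("scene")
cv2.imwrite("pics/s3z.png",cv2.resize(a[100:250,200:360],None,fx=4,fy=4,interpolation=cv2.INTER_CUBIC))
E
```

```text
t 4.12 p [0.5166 0.123  0.209 ] yaw 1.9151 z [ 0.0105  0.0011 -0.9999] F [ 1.3  0.5 -0. ] w 54.7 q [ 0.1   0.23  1.67 -0.    1.23 -1.81]
[-0.0886, -0.0404, 0.0068] [0, 0, -0.001]
[-0.0886, -0.0404, 0.0068] [0, 0, -0.0]
[-0.0886, -0.0404, 0.0068] [0, 0, -0.0]
[-0.0886, -0.0404, 0.0068] [0, 0, -0.0]
[-0.0886, -0.0404, 0.0068] [0, 0, -0.0]
[-0.0886, -0.0404, 0.0068] [0, 0, -0.0]
```

View pics/s3z.png

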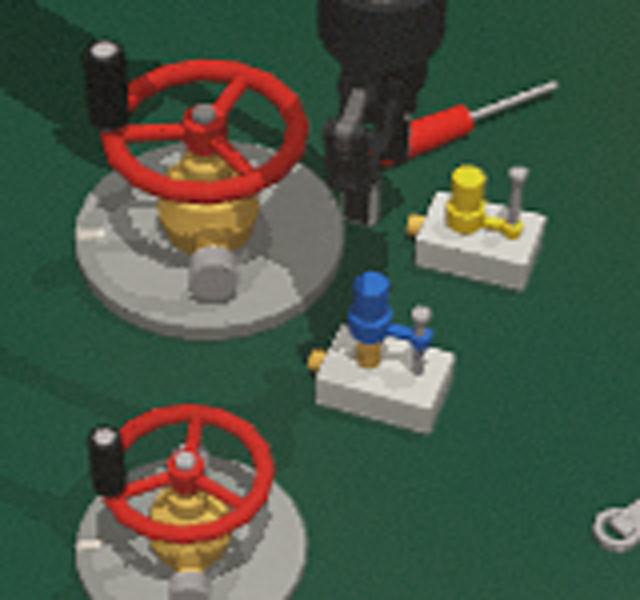

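```bash
python3 - <<'E'
from h import *
b=cv2.imread("pics/scene0.png");a=manip.get_image("scene");cv2.imwrite("pics/s3.png",a)
for im in(b,a):
    h=cv2.cvtColor(im,cv2.COLOR_BGR2HSV)
    m=(h[...,0]>100)&(h[...,0]<125)&(h[...,1]>130)&(h[...,2]>80);m[:160]=0;m[220:]=0;m[:,:270]=0;m[:,320:]=0
    p=np.argwhere(m);print(p.min(0),p.max(0),p.mean(0),len(p))
for d in(.03,.033,.027,0):print(d,proj("scene",[.5138,.1225,.06+d]))
bm=cv2.cvtColor(b,cv2.COLOR_BGR2GRAY).astype(np.float32);am=cv2.cvtColor(a,cv2.COLOR_BGR2GRAY).astype(np.float32)
t=b[174:182,283:302]
r=cv2.matchTemplate(a[155:190,278:308],t,cv2.TM_CCOEFF_NORMED);print(cv2.minMaxLoc(r), "template was at row offset",174-155)
print(r[:,5].round(2))
E
```

```text
[175 288] [194 306] [185.20809249 293.89017341] 173
[168 287] [186 307] [177.77720207 294.22279793] 193
0.03 [292.07104241 174.52674941]
0.033 [292.0988396  173.74865932]
0.027 [292.04333687 175.30227409]
0 [291.79803751 182.16861561]
(-0.31708812713623047, 0.8169300556182861, (5, 1), (6, 11)) template was at row offset 19
[-0.29 -0.32 -0.31 -0.3  -0.29 -0.3  -0.13  0.09  0.3   0.47  0.64  0.79
  0.73  0.54  0.44  0.38  0.34  0.29  0.33  0.54  0.52  0.4   0.28  0.09
 -0.03 -0.14 -0.24 -0.28]
```

Blue cap rose about 7.5 px, and 7.6 px is expected for 30 mm, so it is fully up. On to the handle.

Emit:
send_rows(delta_pos=[[-0.088, -0.04, 0], [-0.088, -0.04, 0], [-0.088, -0.04, 0.01], [-0.088, -0.04, 0.01], [-0.088, -0.04, 0.01]], angular=[[0, 0, 0], [0, 0, 0], [0, 0, 0], [0, 0, 0], [0, 0, 0]])

```text
clock: 4.68
position: [0.4961, -0.0711, 0.1896]
ee_rot: [-0.002, 0.575, 0.818, -0.001]
contact_force: [1.7, 0.2, -0.8]
width: 0.0552
```

Emit:
send_rows(delta_pos=[[-0.088, -0.04, 0], [0, 0, 0], [0, 0, 0], [0, 0, 0]], angular=[[0, 0, 0], [0, 0, 0], [0, 0, 0], [0, 0, 0]])

```text
clock: 5.02
position: [0.4937, -0.108, 0.1901]
ee_rot: [-0.002, 0.576, 0.817, -0.0]
contact_force: [-0.6, -0.0, -0.1]
width: 0.0554
```

```bash
python3 - <<'E'
from h import *
info()
c=manip.calibration("wrist")
np.save("wc4.npy",c["camera_from_world"])
cv2.imwrite("pics/w4.png",manip.get_image("wrist"))
E
```

```text
t 5.02 p [ 0.4937 -0.108   0.1901] yaw 1.9139 z [-0.0029  0.002  -1.    ] F [-0.6 -0.  -0.1] w 55.4 q [-0.35  0.22  1.74  0.    1.18 -2.27]
```

View pics/w4.png

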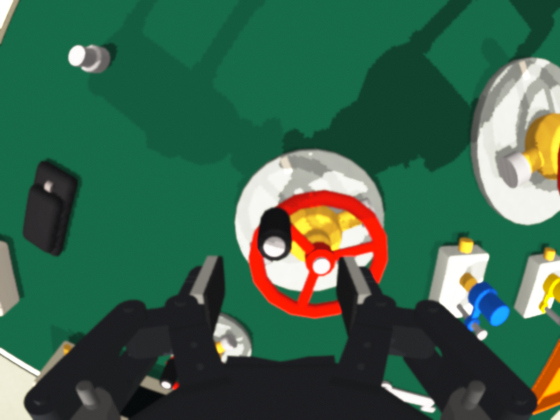

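The wrist view shows the handle top at about (273,247) and hub top at (320,264). Now to convert these to positions.

```bash
python3 - <<'E'
from h import *
c=manip.calibration("wrist");c["camera_from_world"]=np.load("wc4.npy")
H=wray(c,273,247,.142);W=wray(c,320,264,.098);print(H,W,np.linalg.norm((H-W)[:2]),np.arctan2(*(H-W)[1::-1]))
E
```

```text
[ 0.49615306 -0.11078995  0.142     ] [ 0.51663366 -0.06734533  0.098     ] 0.04803009714839005 -2.011318305687987
```

Emit:
send_rows(delta_pos=[[-0.0073, 0.0027, 0.04], [0, 0, 0.05], [0, 0, 0.05], [0, 0, 0.03], [0, 0, 0]], angular=[[0, 0, 0], [0, 0, 0], [0, 0, 0], [0, 0, 0], [0, 0, 0]])

```text
clock: 5.48
position: [0.4945, -0.1082, 0.1207]
ee_rot: [-0.003, 0.574, 0.819, -0.001]
contact_force: [-0.5, 0.2, -1.0]
width: 0.0551
```

Emit:
send_rows(delta_pos=[[0, 0, 0], [0, 0, 0], [0, 0, 0], [0, 0, 0], [0, 0, 0]], angular=[[0, 0, 0], [0, 0, 0], [0, 0, 0], [0, 0, 0], [0, 0, 0]], hand=10, squeeze=50)

```text
clock: 5.9
position: [0.4975, -0.1104, 0.1246]
ee_rot: [0.001, 0.576, 0.818, 0.001]
contact_force: [0.9, 3.3, 4.9]
width: 0.0209
```

```bash
python3 - <<'E'
from h import *
info()
E
```

```text
t 5.9 p [ 0.4975 -0.1104  0.1246] yaw 1.9147 z [ 2.5e-03  6.0e-04 -1.0e+00] F [0.9 3.3 4.9] w 20.9 q [-0.36  0.28  1.84  0.    1.02 -2.27]
```

```bash
cat >> h.py <<'E'
def circ(psi,d,n,r=.05):
    for k in range(n):
        a,b=psi+d*k,psi+d*(k+1)
        print([round(r/.4*(np.cos(b)-np.cos(a)),4),round(r/.4*(np.sin(b)-np.sin(a)),4),0],end=", " if k%5<4 else "\n")
def ang():
    s,p,R=st();v=p[:2]-np.array([.5185,-.0657]);print("ang",round(np.arctan2(v[1],v[0]),3),"r",round(np.hypot(*v),4))
E
python3 -c "
from h import *
circ(1.9147+2.025,np.pi/10,20)"
```

```text
[np.float64(0.0319), np.float64(-0.0226), 0], [np.float64(0.0373), np.float64(-0.0116), 0], [np.float64(0.0391), np.float64(0.0005), 0], [np.float64(0.037), np.float64(0.0126), 0], [np.float64(0.0313), np.float64(0.0234), 0]
[np.float64(0.0226), np.float64(0.0319), 0], [np.float64(0.0116), np.float64(0.0373), 0], [np.float64(-0.0005), np.float64(0.0391), 0], [np.float64(-0.0126), np.float64(0.037), 0], [np.float64(-0.0234), np.float64(0.0313), 0]
[np.float64(-0.0319), np.float64(0.0226), 0], [np.float64(-0.0373), np.float64(0.0116), 0], [np.float64(-0.0391), np.float64(-0.0005), 0], [np.float64(-0.037), np.float64(-0.0126), 0], [np.float64(-0.0313), np.float64(-0.0234), 0]
[np.float64(-0.0226), np.float64(-0.0319), 0], [np.float64(-0.0116), np.float64(-0.0373), 0], [np.float64(0.0005), np.float64(-0.0391), 0], [np.float64(0.0126), np.float64(-0.037), 0], [np.float64(0.0234), np.float64(-0.0313), 0]
```

Emit:
send_rows(delta_pos=[[0.0319, -0.0226, 0], [0.0373, -0.0116, 0], [0.0391, 0.0005, 0], [0.037, 0.0126, 0], [0.0313, 0.0234, 0]], angular=[[0, 0, 0], [0, 0, 0], [0, 0, 0], [0, 0, 0], [0, 0, 0]])

```text
clock: 6.32
position: [0.4746, -0.0448, 0.1247]
ee_rot: [0.003, 0.575, 0.818, -0.0]
contact_force: [5.1, -5.9, -1.2]
width: 0.0209
```

```bash
python3 -c "
from h import *
info();ang()"
```

```text
t 6.32 p [ 0.4746 -0.0448  0.1247] yaw 1.9152 z [ 0.0043 -0.0034 -1.    ] F [ 5.1 -5.9 -1.2] w 20.9 q [-0.24  0.24  1.9  -0.    0.99 -2.15]
ang 2.698 r 0.0486
```

Emit:
send_rows(delta_pos=[[0.0226, 0.0319, 0], [0.0116, 0.0373, 0], [-0.0005, 0.0391, 0], [-0.0126, 0.037, 0], [-0.0234, 0.0313, 0]], angular=[[0, 0, 0], [0, 0, 0], [0, 0, 0], [0, 0, 0], [0, 0, 0]])

```text
clock: 6.73
position: [0.54, -0.0197, 0.1245]
ee_rot: [-0.001, 0.575, 0.818, -0.0]
contact_force: [-3.8, -1.2, 8.8]
width: 0.021
```

```bash
python3 -c "
from h import *
info();ang()"
```

```text
t 6.73 p [ 0.54   -0.0197  0.1245] yaw 1.9162 z [-1.8e-03  8.0e-04 -1.0e+00] F [-3.8 -1.2  8.8] w 21.0 q [-0.17  0.33  1.77  0.    1.05 -2.08]
ang 1.133 r 0.0508
```

Emit:
send_rows(delta_pos=[[-0.0319, 0.0226, 0], [-0.0373, 0.0116, 0], [-0.0391, -0.0005, 0], [-0.037, -0.0126, 0], [-0.0313, -0.0234, 0]], angular=[[0, 0, 0], [0, 0, 0], [0, 0, 0], [0, 0, 0], [0, 0, 0]])

```text
clock: 7.15
position: [0.5654, -0.0872, 0.1246]
ee_rot: [0.001, 0.576, 0.818, 0.002]
contact_force: [0.1, 3.9, 6.8]
width: 0.0207
```

```bash
python3 -c "
from h import *
info();ang()"
```

```text
t 7.15 p [ 0.5654 -0.0872  0.1246] yaw 1.9147 z [ 0.0031  0.0022 -1.    ] F [0.1 3.9 6.8] w 20.7 q [-0.28  0.37  1.7   0.    1.07 -2.19]
ang -0.429 r 0.0516
```

Emit:
send_rows(delta_pos=[[-0.0226, -0.0319, 0], [-0.0116, -0.0373, 0], [0.0005, -0.0391, 0], [0.0126, -0.037, 0], [0.0234, -0.0313, 0]], angular=[[0, 0, 0], [0, 0, 0], [0, 0, 0], [0, 0, 0], [0, 0, 0]])

```text
clock: 7.57
position: [0.4987, -0.111, 0.1246]
ee_rot: [0.002, 0.576, 0.817, 0.002]
contact_force: [6.2, 5.5, 2.7]
width: 0.0207
```

```bash
python3 -c "
from h import *
info();ang()
circ(1.9147+2.025,.1,8)"
```

```text
t 7.57 p [ 0.4987 -0.111   0.1246] yaw 1.9128 z [ 5.9e-03  5.0e-04 -1.0e+00] F [6.2 5.5 2.7] w 20.7 q [-0.36  0.28  1.84  0.    1.02 -2.27]
ang -1.983 r 0.0495
[np.float64(0.0094), np.float64(-0.0083), 0], [np.float64(0.0101), np.float64(-0.0073), 0], [np.float64(0.0108), np.float64(-0.0062), 0], [np.float64(0.0114), np.float64(-0.0051), 0], [np.float64(0.0118), np.float64(-0.004), 0]
[np.float64(0.0122), np.float64(-0.0028), 0], [np.float64(0.0124), np.float64(-0.0015), 0], [np.float64(0.0125), np.float64(-0.0003), 0],
```

Emit:
send_rows(delta_pos=[[0.0094, -0.0083, 0], [0.0101, -0.0073, 0], [0.0108, -0.0062, 0], [0, 0, 0]], angular=[[0, 0, 0], [0, 0, 0], [0, 0, 0], [0, 0, 0]])

```text
clock: 7.9
position: [0.4853, -0.1016, 0.1245]
ee_rot: [0.001, 0.576, 0.818, 0.001]
contact_force: [1.9, 3.2, 9.2]
width: 0.0206
```

```bash
python3 -c "
from h import *
info();ang()"
```

```text
t 7.9 p [ 0.4853 -0.1016  0.1245] yaw 1.9149 z [ 2.7e-03  5.0e-04 -1.0e+00] F [1.9 3.2 9.2] w 20.6 q [-0.35  0.27  1.86  0.    1.01 -2.26]
ang -2.318 r 0.0489
```

Emit:
send_rows(delta_pos=[[0.0114, -0.0051, 0], [0, 0, 0], [0, 0, 0]], angular=[[0, 0, 0], [0, 0, 0], [0, 0, 0]])

```text
clock: 8.15
position: [0.4829, -0.0991, 0.1246]
ee_rot: [0.002, 0.575, 0.818, 0.001]
contact_force: [3.1, -0.9, 5.9]
width: 0.0208
```

```bash
python3 -c "
from h import *
info();ang()"
```

```text
t 8.15 p [ 0.4829 -0.0991  0.1246] yaw 1.9154 z [ 0.004  -0.0013 -1.    ] F [ 3.1 -0.9  5.9] w 20.8 q [-0.34  0.26  1.87  0.    1.01 -2.26]
ang -2.388 r 0.0488
```

Emit:
send_rows(delta_pos=[[0.0118, -0.004, 0], [0, 0, 0], [0, 0, 0]], angular=[[0, 0, 0], [0, 0, 0], [0, 0, 0]])

```text
clock: 8.4
position: [0.4828, -0.0989, 0.1247]
ee_rot: [0.007, 0.575, 0.818, -0.001]
contact_force: [8.3, -9.0, 0.0]
width: 0.0208
```

```bash
python3 -c "
from h import *
info();ang()"
```

```text
t 8.4 p [ 0.4828 -0.0989  0.1247] yaw 1.9169 z [ 0.01   -0.0085 -0.9999] F [ 8.3 -9.   0. ] w 20.8 q [-0.34  0.26  1.88 -0.01  1.   -2.25]
ang -2.393 r 0.0487
```

Emit:
send_rows(delta_pos=[[0.0122, -0.0028, 0], [0, 0, 0], [0, 0, 0]], angular=[[0, 0, 0], [0, 0, 0], [0, 0, 0]])

```text
clock: 8.65
position: [0.4827, -0.0986, 0.1248]
ee_rot: [0.011, 0.574, 0.819, -0.002]
contact_force: [13.5, -22.2, -7.8]
width: 0.0206
```

```bash
python3 -c "
from h import *
info();ang()
a=manip.get_image('top');cv2.imwrite('pics/t5z.png',cv2.resize(a[150:280,230:390],None,fx=4,fy=4,interpolation=cv2.INTER_CUBIC))
a=manip.get_image('scene');cv2.imwrite('pics/s5z.png',cv2.resize(a[180:270,190:310],None,fx=5,fy=5,interpolation=cv2.INTER_CUBIC))"
```

```text
t 8.65 p [ 0.4827 -0.0986  0.1248] yaw 1.9187 z [ 0.0149 -0.0162 -0.9998] F [ 13.5 -22.2  -7.8] w 20.6 q [-0.34  0.25  1.88 -0.01  0.99 -2.25]
ang -2.399 r 0.0486
```

View pics/s5z.png

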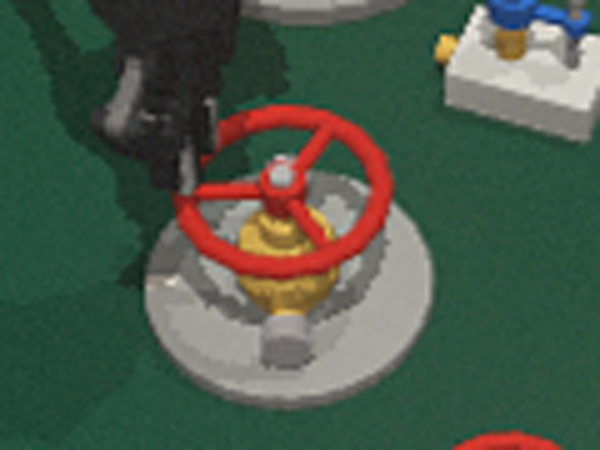

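View pics/t5z.png

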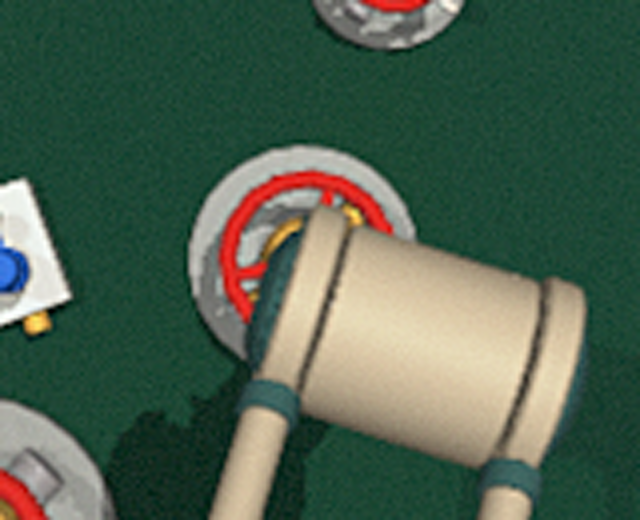

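The stop is confirmed: two further 5 mm pushes gave no motion, the force rose to 26 N, and handle angle held at -2.39 (mark -2.40). The scene view shows the handle over the mark (165,280). Winding back now, starting from commanded angle -2.625.

```bash
python3 -c "
from h import *
circ(1.9147+2.625,-np.pi/10,20)
from scipy.optimize import least_squares
P=np.array([(.4746,-.0448),(.54,-.0197),(.5654,-.0872),(.4987,-.111),(.4853,-.1016),(.4829,-.0991)])
print(least_squares(lambda v:np.hypot(*(P-v[:2]).T)-v[2],[.518,-.066,.05]))" | sed 's/np.float64(\([^)]*\))/\1/g' | grep -v '^ *\(jac\|grad\)'
```

```text
[-0.037, 0.0127, 0], [-0.0313, 0.0235, 0], [-0.0225, 0.032, 0], [-0.0115, 0.0374, 0], [0.0006, 0.0391, 0]
[0.0127, 0.037, 0], [0.0235, 0.0313, 0], [0.032, 0.0225, 0], [0.0374, 0.0115, 0], [0.0391, -0.0006, 0]
[0.037, -0.0127, 0], [0.0313, -0.0235, 0], [0.0225, -0.032, 0], [0.0115, -0.0374, 0], [-0.0006, -0.0391, 0]
[-0.0127, -0.037, 0], [-0.0235, -0.0313, 0], [-0.032, -0.0225, 0], [-0.0374, -0.0115, 0], [-0.0391, 0.0006, 0]
     message: `gtol` termination condition is satisfied.
     success: True
      status: 1
         fun: [ 2.920e-05 -1.355e-05  3.038e-06  5.350e-05 -3.489e-05
               -3.729e-05]
           x: [ 5.202e-01 -6.568e-02  5.009e-02]
        cost: 3.258172153886113e-09
               [-3.961e-01 -9.182e-01 -1.000e+00]
               ...
               [ 6.965e-01  7.176e-01 -1.000e+00]
               [ 7.445e-01  6.677e-01 -1.000e+00]]
  optimality: 8.438345030389286e-10
 active_mask: [ 0.000e+00  0.000e+00  0.000e+00]
        nfev: 3
        njev: 3
```

```bash
sed -i 's/\[.5185,-.0657\]/[.5202,-.0657]/' h.py
```

Emit:
send_rows(delta_pos=[[-0.037, 0.0127, 0], [-0.0313, 0.0235, 0], [-0.0225, 0.032, 0], [-0.0115, 0.0374, 0], [0.0006, 0.0391, 0]], angular=[[0, 0, 0], [0, 0, 0], [0, 0, 0], [0, 0, 0], [0, 0, 0]])

```text
clock: 9.17
position: [0.5429, -0.1103, 0.1245]
ee_rot: [-0.001, 0.576, 0.818, -0.001]
contact_force: [-4.0, 0.3, 13.3]
width: 0.0209
```

```bash
python3 -c "
from h import *
info();ang()"
```

```text
t 9.17 p [ 0.5429 -0.1103  0.1245] yaw 1.9147 z [-0.0028 -0.0011 -1.    ] F [-4.   0.3 13.3] w 20.9 q [-0.32  0.35  1.74 -0.    1.06 -2.24]
ang -1.1 r 0.0501
```

Emit:
send_rows(delta_pos=[[0.0127, 0.037, 0], [0.0235, 0.0313, 0], [0.032, 0.0225, 0], [0.0374, 0.0115, 0], [0.0391, -0.0006, 0]], angular=[[0, 0, 0], [0, 0, 0], [0, 0, 0], [0, 0, 0], [0, 0, 0]])

```text
clock: 9.58
position: [0.5643, -0.0421, 0.1246]
ee_rot: [0.002, 0.575, 0.818, -0.0]
contact_force: [1.4, -3.8, 8.4]
width: 0.0206
```

```bash
python3 -c "
from h import *
info();ang()"
```

```text
t 9.58 p [ 0.5643 -0.0421  0.1246] yaw 1.9159 z [ 0.0033 -0.0033 -1.    ] F [ 1.4 -3.8  8.4] w 20.6 q [-0.2   0.36  1.72 -0.    1.06 -2.11]
ang 0.492 r 0.05
```

Emit:
send_rows(delta_pos=[[0.037, -0.0127, 0], [0.0313, -0.0235, 0], [0.0225, -0.032, 0], [0.0115, -0.0374, 0], [-0.0006, -0.0391, 0]], angular=[[0, 0, 0], [0, 0, 0], [0, 0, 0], [0, 0, 0], [0, 0, 0]])

```text
clock: 10.0
position: [0.4953, -0.0222, 0.1246]
ee_rot: [0.002, 0.575, 0.818, 0.001]
contact_force: [5.3, -3.5, 4.9]
width: 0.0206
```

```bash
python3 -c "
from h import *
info();ang()"
```

```text
t 10.0 p [ 0.4953 -0.0222  0.1246] yaw 1.9169 z [ 0.0044 -0.0012 -1.    ] F [ 5.3 -3.5  4.9] w 20.6 q [-0.18  0.26  1.87 -0.    1.01 -2.1 ]
ang 2.089 r 0.0501
```

Emit:
send_rows(delta_pos=[[-0.0127, -0.037, 0], [-0.0235, -0.0313, 0], [-0.032, -0.0225, 0], [-0.0374, -0.0115, 0], [-0.0391, 0.0006, 0]], angular=[[0, 0, 0], [0, 0, 0], [0, 0, 0], [0, 0, 0], [0, 0, 0]])

```text
clock: 10.42
position: [0.4763, -0.0901, 0.1246]
ee_rot: [0.001, 0.576, 0.817, 0.002]
contact_force: [6.7, 8.0, 7.0]
width: 0.0208
```

```bash
python3 -c "
from h import *
info();ang()"
```

```text
t 10.42 p [ 0.4763 -0.0901  0.1246] yaw 1.9138 z [ 0.0037  0.0022 -1.    ] F [6.7 8.  7. ] w 20.8 q [-0.33  0.25  1.89  0.    1.   -2.25]
ang -2.634 r 0.0502
```

Nearly one turn so far (-2.634; one turn is at -2.41). Next, the second turn.

Emit:
send_rows(delta_pos=[[-0.037, 0.0127, 0], [-0.0313, 0.0235, 0], [-0.0225, 0.032, 0], [-0.0115, 0.0374, 0], [0.0006, 0.0391, 0]], angular=[[0, 0, 0], [0, 0, 0], [0, 0, 0], [0, 0, 0], [0, 0, 0]])

```text
clock: 10.83
position: [0.5429, -0.1103, 0.1245]
ee_rot: [-0.001, 0.576, 0.818, -0.001]
contact_force: [-4.4, 0.9, 13.5]
width: 0.0211
```

Emit:
send_rows(delta_pos=[[0.0127, 0.037, 0], [0.0235, 0.0313, 0], [0.032, 0.0225, 0], [0.0374, 0.0115, 0], [0.0391, -0.0006, 0]], angular=[[0, 0, 0], [0, 0, 0], [0, 0, 0], [0, 0, 0], [0, 0, 0]])

```text
clock: 11.25
position: [0.5643, -0.0421, 0.1246]
ee_rot: [0.002, 0.575, 0.818, -0.0]
contact_force: [0.7, -3.3, 9.2]
width: 0.0207
```

```bash
python3 -c "
from h import *
info();ang()"
```

```text
t 11.25 p [ 0.5643 -0.0421  0.1246] yaw 1.9159 z [ 0.0033 -0.0033 -1.    ] F [ 0.7 -3.3  9.2] w 20.7 q [-0.2   0.36  1.72 -0.    1.06 -2.11]
ang 0.492 r 0.0501
```

Emit:
send_rows(delta_pos=[[0.037, -0.0127, 0], [0.0313, -0.0235, 0], [0.0225, -0.032, 0], [0.0115, -0.0374, 0], [-0.0006, -0.0391, 0]], angular=[[0, 0, 0], [0, 0, 0], [0, 0, 0], [0, 0, 0], [0, 0, 0]])

```text
clock: 11.67
position: [0.4954, -0.0221, 0.1246]
ee_rot: [0.002, 0.575, 0.818, 0.001]
contact_force: [6.7, -3.5, 4.5]
width: 0.0211
```

Emit:
send_rows(delta_pos=[[-0.0127, -0.037, 0], [-0.0235, -0.0313, 0], [-0.032, -0.0225, 0], [-0.0374, -0.0115, 0], [-0.0391, 0.0006, 0]], angular=[[0, 0, 0], [0, 0, 0], [0, 0, 0], [0, 0, 0], [0, 0, 0]])

```text
clock: 12.08
position: [0.4763, -0.0901, 0.1246]
ee_rot: [0.001, 0.576, 0.817, 0.002]
contact_force: [6.7, 7.9, 5.9]
width: 0.0208
```

Emit:
send_rows(delta_pos=[[0, 0, 0], [0, 0, 0], [0, 0, 0]], angular=[[0, 0, 0], [0, 0, 0], [0, 0, 0]])

```text
clock: 12.33
position: [0.4772, -0.0915, 0.1246]
ee_rot: [0.002, 0.576, 0.818, 0.001]
contact_force: [3.9, -0.2, 7.5]
width: 0.0208
```

```bash
python3 -c "
from h import *
info();ang()
circ(1.9147+2.625,-.1,3)"
```

```text
t 12.33 p [ 0.4772 -0.0915  0.1246] yaw 1.9146 z [ 0.004  -0.0014 -1.    ] F [ 3.9 -0.2  7.5] w 20.8 q [-0.33  0.25  1.89 -0.    1.   -2.25]
ang -2.601 r 0.0501
[np.float64(-0.0122), np.float64(0.0028), 0], [np.float64(-0.0118), np.float64(0.004), 0], [np.float64(-0.0114), np.float64(0.0051), 0],
```

Emit:
send_rows(delta_pos=[[-0.0122, 0.0028, 0], [-0.01, 0.0034, 0], [0, 0, 0], [0, 0, 0], [0, 0, 0]], angular=[[0, 0, 0], [0, 0, 0], [0, 0, 0], [0, 0, 0], [0, 0, 0]])

```text
clock: 12.75
position: [0.4819, -0.098, 0.1246]
ee_rot: [0.001, 0.576, 0.818, 0.001]
contact_force: [2.2, 1.8, 8.1]
width: 0.021
```

```bash
python3 -c "
from h import *
info();ang()"
```

```text
t 12.75 p [ 0.4819 -0.098   0.1246] yaw 1.915 z [ 2.8e-03 -2.0e-04 -1.0e+00] F [2.2 1.8 8.1] w 21.0 q [-0.34  0.26  1.87  0.    1.01 -2.26]
ang -2.44 r 0.0501
```

Emit:
send_rows(delta_pos=[[-0.003, 0.0013, 0], [0, 0, 0], [0, 0, 0], [0, 0, 0]], angular=[[0, 0, 0], [0, 0, 0], [0, 0, 0], [0, 0, 0]])

```text
clock: 13.08
position: [0.4822, -0.0984, 0.1245]
ee_rot: [0.0, 0.576, 0.818, 0.001]
contact_force: [1.1, 2.2, 9.5]
width: 0.0208
```

```bash
python3 -c "
from h import *
info();ang()
a=manip.get_image('scene');cv2.imwrite('pics/s6z.png',cv2.resize(a[130:270,190:350],None,fx=4,fy=4,interpolation=cv2.INTER_CUBIC));info();ang()
cv2.imwrite('pics/w6.png',manip.get_image('wrist'))
cv2.imwrite('pics/sf.png',a)"
```

```text
t 13.08 p [ 0.4822 -0.0984  0.1245] yaw 1.9149 z [ 1.7e-03  8.0e-04 -1.0e+00] F [1.1 2.2 9.5] w 20.8 q [-0.34  0.26  1.87  0.    1.01 -2.26]
ang -2.43 r 0.0501
t 13.13 p [ 0.4823 -0.0984  0.1245] yaw 1.9149 z [ 1.8e-03  8.0e-04 -1.0e+00] F [1.2 2.7 9.5] w 20.8 q [-0.34  0.26  1.87  0.    1.01 -2.26]
ang -2.429 r 0.0501
```

View pics/s6z.png

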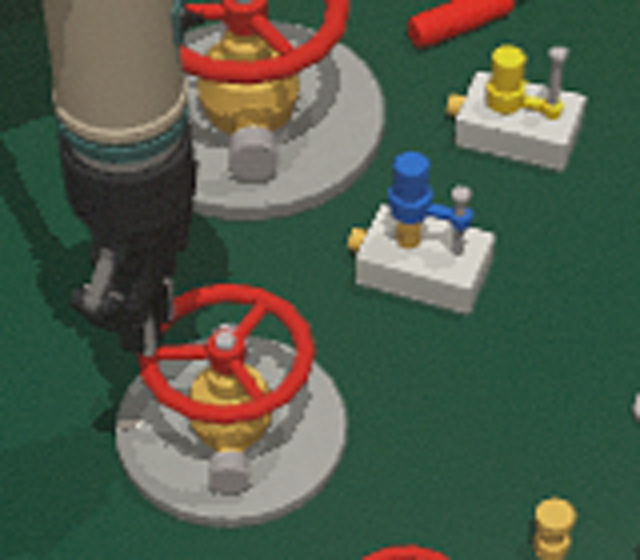

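View pics/w6.png

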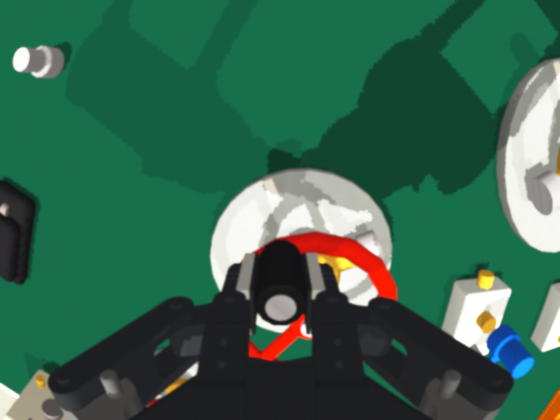

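The scene view shows the blue cap up (411,180), yellow on (508,80), and the wheel handle by the mark. The wrist view shows the handle held between the pads (280,290). Still about 0.016 rad short of the stop position, so one last nudge.

Emit:
send_rows(delta_pos=[[-0.004, 0.0018, 0], [0, 0, 0], [0, 0, 0], [0, 0, 0]], angular=[[0, 0, 0], [0, 0, 0], [0, 0, 0], [0, 0, 0]])

```text
clock: 13.52
position: [0.4833, -0.0996, 0.1245]
ee_rot: [0.0, 0.576, 0.818, 0.001]
contact_force: [1.2, 2.1, 10.9]
width: 0.0204
```

```bash
python3 -c "
from h import *
info();ang()
a=manip.get_image('scene');cv2.imwrite('pics/s7z.png',cv2.resize(a[180:270,190:310],None,fx=5,fy=5,interpolation=cv2.INTER_CUBIC));info();ang()"
```

```text
t 13.52 p [ 0.4833 -0.0996  0.1245] yaw 1.9149 z [ 0.0014  0.001  -1.    ] F [ 1.2  2.1 10.9] w 20.4 q [-0.35  0.26  1.87  0.    1.01 -2.26]
ang -2.398 r 0.0501
t 13.57 p [ 0.4833 -0.0996  0.1245] yaw 1.9149 z [ 1.4e-03  9.0e-04 -1.0e+00] F [ 1.1  2.5 10.7] w 21.0 q [-0.35  0.26  1.87  0.    1.01 -2.26]
ang -2.398 r 0.0501
```

View pics/s7z.png

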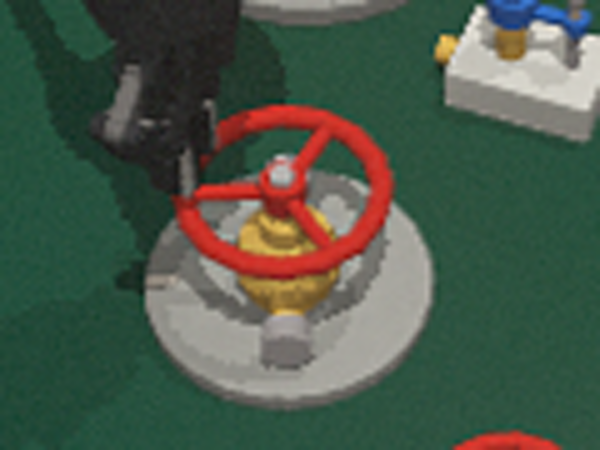

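Now at -2.398 against the stop's -2.411 to -2.416, so within about 0.015 rad, and the wheel looks the same as at the stop. I'll hold briefly, check it is at rest, then hand in.

Emit:
send_rows(delta_pos=[[0, 0, 0], [0, 0, 0], [0, 0, 0], [0, 0, 0], [0, 0, 0]], angular=[[0, 0, 0], [0, 0, 0], [0, 0, 0], [0, 0, 0], [0, 0, 0]])

```text
clock: 13.98
position: [0.4833, -0.0996, 0.1245]
ee_rot: [0.0, 0.576, 0.818, 0.001]
contact_force: [1.8, 2.5, 9.8]
width: 0.0207
```

```bash
python3 -c "
from h import *
info();ang();print(np.abs(manip.get_state()['qd']).max())
print(manip.sign_off())"
```

```text
t 13.98 p [ 0.4833 -0.0996  0.1245] yaw 1.915 z [ 1.4e-03  9.0e-04 -1.0e+00] F [1.8 2.5 9.8] w 20.7 q [-0.35  0.26  1.87  0.    1.01 -2.26]
ang -2.398 r 0.0501
0.0018676827751775969
the job is handed in; nothing more can be done
None
```

The purge is set up as asked and handed in at 14.0 s. The sign-off reported no verdict.

- **Blue cap:** I pulled it up until it met the collar, where a further 4 mm of pull gave 24 N and no movement. The camera showed a rise of about 7.5 px, against 7.6 px expected for 30 mm. The yellow cap was not touched and still looks pressed on.
- **Valve wheel:** I wound the middle-sized wheel clockwise about 1.06 turns to its stop. Two further 5 mm pushes there moved nothing, and the handle stood in line with the white mark. I then wound it back two turns counter-clockwise.
- **Final state:** The gripper still holds the handle and the arm is at rest. The handle angle reads -2.398 rad, against -2.411 to -2.416 rad at the stop. The wheel is therefore about 0.015 rad (under 1°) past exactly two turns, because my last nudge slightly overshot and I left it.

No check failed. About 10 N of upward force on the gripper remained at the end. I didn't recheck the loose items away from the wheel and caps in a last wide view, but the arm never went near them.

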